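Release the spring catch and slide the flange under the dial gauge

TASK

The brass flange sits on the slide of the checking fixture, in the loading position. Press the red spring catch down with a fingertip and, keeping it down, push the slide along its rails towards the dial gauge, until the catch springs up again in the slide's other notch and locks it with the flange under the gauge. Let go and leave everything else as it is: the flange rides along in its nest and is not touched or lifted, and the gauge and the things lying about are not disturbed.

Things in the scene. Friction and masses are not known exactly. Their poses are not given: they have to be found in the camera images.
- fixture: checking fixture, screwed to the bench: dark steel base 195 x 375 x 15 mm with two guide rails, and the catch's housing (46 x 62 mm, top 28 mm above the bench) at the side nearer the robot. Origin: on the bench straight below the catch's centre; x points across the slide, roughly away from the robot, y along the rails towards the dial gauge. Base: x -35 to 160, y -130 to 245 mm
- slide (a joint): travel of the slide along the fixture's +y (m): about 0 at the loading position, 0.080 at the measuring position (2 mm of play each way when locked). Aluminium plate 140 x 272 mm, underside 40 and top 48 mm above the bench. Its long edge nearer the robot has two notches 80 mm apart, 40 x 40 mm, open towards the robot; the catch starts in the one nearer the gauge. 2 to 4 N move it
- catch (a joint): how far the catch is pressed down (m): 0 fully up, 0.020 fully down (hard stop). Up to 0.012 it blocks the slide both ways; pressed further (0.014 to 0.018 is good) it lets the slide pass over it, and then the slide itself keeps it down until the other notch comes. Its spring gives 4 N at the top, 9 N at the bottom
- catch_top (a point): centre of the flat top of the catch: a red-capped steel plunger, 30 mm (fixture x) by 36 mm (along the rails), in a notch 40 x 40 mm; its top is 52 mm above the bench when up, 4 mm proud of the slide, and 32 mm when fully down. Axes as the fixture's
- push_edge (a point): on the slide, with the fixture's axes: middle of the top edge of the first notch's wall on the gauge side, at the start 20 mm from the catch's centre. A fingertip standing in this notch pushes the slide by this wall, 8 mm high. Under the slide, along that finger's way, nothing but the catch and its housing (28 mm) stands higher than 15 mm above the bench
- next_notch (a point): on the slide: centre, at plate-top height, of the second notch, 80 mm behind the first one; it must come over the catch. Axes as the fixture's
- nest (a point): on the slide: centre of the flange's nest on the plate's top, 70 mm in x and 105 mm in y from the centre of the first notch, between three 12 mm high dowel pins with 2 mm of play. Axes as the fixture's
- flange: brass flange, disc 80 mm across and 12 mm thick with a hub 40 mm across, 24 mm high in all, 0.25 to 0.5 kg, lying loose in the nest. Origin: centre of its underside
- gauge: dial gauge fixed to the base: column 20 mm thick at fixture x 142, y 185 mm, 185 mm high, with a dial 58 mm across facing the robot at x 70, y 185, 117 to 193 mm above the bench, its spindle tip parked 78 mm above the bench (6 mm over the flange's hub when that is below). Origin and axes as the fixture's
- spare: a second brass flange, as the first, lying on the bench at the robot's side of the fixture. Origin: centre of its underside. Bystander
- spray: yellow spray can with a red cap, 65 mm across, 170 mm high, on the bench beyond the gauge end. Origin: centre of its underside. Bystander
- driver: screwdriver with an orange handle, lying on the bench on the far side of the fixture. Origin: underside, near its middle. Bystander
- micrometer: outside micrometer with a green frame, about 55 x 135 mm and 18 mm high, lying on the bench at the robot's side of the fixture. Origin: underside, in the middle of its bow. Bystander
There are look-alikes about, which are no part of the job. Leave any black or green look-alike of the flange alone.

How it is judged:
By the outcome, as a careful person would: the job done as asked, in the order asked, and still so for the second after the job is handed in, with the robot touching nothing.
It also fails if it takes over 42 s, if anything falls off the work surface, if the arm or the gripper's body presses on something with over 40 N, if the wrist force passes 120 N, or if a joint passes its speed limit or range.

ROBOT

A 6-joint arm with a two-finger parallel gripper is mounted at the origin on the work surface. World frame = base frame: x ahead of the robot, y to its left, z up, the work surface at z = 0. Lengths are in mm, angles in rad, forces in N, time in s.
With the tool pointing down it reaches from about 300 to 775 mm from the base axis. Payload 14.6 kg.
Tool frame: the origin (TCP) lies midway between the tips of the shut fingers; the grasp point (between the pads) lies 19 mm behind it (manip.hold_point_z is the distance from the TCP to the grasp point, in mm); z points along the fingers, y is the direction in which the jaws open and shut (so a half turn about z gives the same grasp; the last joint's range is limited). The gripper opens to 94 mm and grips with 3 to 60 N. Pads are 16 mm wide; open, the fingers measure 119 mm over their backs; the gripper's body (75 mm by 177 mm) begins 78 mm behind the grasp point.
Start: joints at [1.113, 0.3, 1.521, -0, 1.321, -0.067], TCP at [209.507, 508.523, 205.446] pointing down, gripper open.
Joint ranges: [-3.03, 3.03], [-0.79, 2.21], [0.23, 2.52], [-1.04, 4.18], [0, 3.07], [-2.55, 2.55]. Speed limits (rad/s): [2.22, 2.22, 2.57, 3.14, 3.14, 3.14].

INTERFACE

Orientations are given as [roll, pitch, yaw] about the fixed x, y, z axes, in that order (R = Rz(yaw) Ry(pitch) Rx(roll)).
In Python, from cell import manip gives the robot as it stands.
- The arm moves only by the shell command python3 -m crank 'ROWS' [OPENING] [FORCE]. ROWS is JSON, a list of rows, each an object with "offset": the shift along the world's x, y, z in m, a list of three; "spin": the turn about the world's z in degrees. In form: [{"offset": [dx, dy, dz], "spin": spin}, ...]. A call has exactly 8 rows; each row is the pose to reach, as a shift and turn from the pose measured when the call began; what a row does not reach only later rows make up. A row lasts 1/12 s, in which the tool goes at most 41.7 mm and 7.16 degrees, less where a joint would pass 70% of its speed; a pose out of reach is approached as far as the arm can. A call with a gripper value outside its range is refused whole. OPENING is the opening, from 0 (shut) to 1 (fully open), set as the call begins (- or left out, the last holds). The fingers move at their own pace and stop on an object; FORCE is the grip in N (left out, the last holds). Time passes only in rows, so rows that repeat a pose let the fingers close, or fill a call up. It gives the time, the measured TCP pose, the force and the opening at its end, in the units of the state.
- manip.read_state(): the state, without advancing time (a new reading comes with each control period).
- manip.camera(name): name is "scene" or "top" or "wrist"; returns a dict with "pixels" (400x640x3 uint8, red, green, blue), "fx", "fy", "cx", "cy" (pixels), "k1" (the pictures are not rectified: a ray, as slopes to the right and down, at radius r is drawn at 1 + k1 r^2 times it, then the intrinsics apply), "extrinsics" (4x4, takes a point from world to camera coordinates); the wrist camera has in their place "hand_eye" (4x4, takes a point from camera to tool coordinates, whose origin is the TCP and whose axes are the flange's). Camera axes: x right, y down, z forward; pixel columns grow to the right and rows downward; lengths in mm; the calibration is good to about 2 mm. A picture is of the moment at which its call begins: read the wrist's pose just before it. There is no depth.
- manip.sign_off(): hands the job in, once; it reports no verdict.
Trained networks look in a picture, given as the dict that the camera call returned (one of the last four; its "shot" number tells which), for a name from the list of things; names that differ only in an ending like _2 or _b are one class to them, and where a whole thing is asked for, a point or a joint stands for the part that bears it (a point fixed in the world has none). Each returns a list of dicts, best first, with "conf" (0 to 1); they miss things now and then, are a little off and sometimes report something else, mostly with a low value. They report only what shows in the picture. A call takes as long as a camera call. They do not tell look-alikes from the thing itself.
- manip.search_frame(picture, name): "location" ([x, y, z] in mm, in world coordinates, good to about 4 mm: the middle of the surface that is visible of it).
- manip.masks_of(picture, name): "mask" (400x640 bool, what is visible of it).
The state is a dict: "clock": time; "joints": joint angles; "qd": joint speeds; "effort": joint torques, N m; "eef_pos": TCP position; "eef_rot": TCP orientation; "wrist_force": force on the tool from outside, world axes, zero at the start; "moment": the same for the moment, N m; "finger_gap": finger opening in mm.
Only numpy, scipy, OpenCV 4.12 (cv2) and the standard library are available. Lean on these libraries where they do the work, as an engineer would, in place of code of your own. Each camera call takes 0.05 s, during which the arm holds its last target. There are 200 camera calls.

## Working session

There is one attempt and no reset: what is moved stays moved. The work goes in short steps, Python scripts to look and compute and a shell command to move; the robot and the scene stay as the last step left them, time stands still between calls to the robot, and variables do not carry over. Pictures are saved under pics/ and viewed, about 8 in all and at most 12, crops included, and the job is handed in when it is done.

```bash
mkdir -p pics; cat > h.py <<'E'
import numpy as np, cv2
from cell import manip
def save(p,n): cv2.imwrite('pics/'+n, p['pixels'][:,:,::-1])
E
python3 - <<'E'
from h import *
s=manip.read_state(); print({k:np.round(s[k],3).tolist() for k in ('clock','eef_pos','eef_rot','wrist_force','finger_gap')})
for c in ('top','scene'):
    p=manip.camera(c); save(p,c+'1.png')
    for n in ('catch_top','push_edge','next_notch','nest','flange','gauge','spare','fixture','micrometer','spray'):
        print(c,n,[(np.round(d['location']).tolist(),round(d['conf'],2)) for d in manip.search_frame(p,n)[:3]])
E
```

```text
{'clock': 0.0, 'eef_pos': [209.409, 508.297, 204.889], 'eef_rot': [-3.14, -0.0, 2.751], 'wrist_force': [-0.806, -0.604, -1.684], 'finger_gap': 94.343}
top catch_top [([512.0, -151.0, 55.0], 0.76)]
top push_edge [([558.0, -150.0, 45.0], 0.75)]
top next_notch [([562.0, -149.0, 45.0], 0.67)]
top nest [([559.0, -146.0, 50.0], 0.83)]
top flange [([741.0, 40.0, 11.0], 0.79), ([578.0, -49.0, 59.0], 0.55)]
top gauge [([615.0, 34.0, 157.0], 0.55), ([389.0, -57.0, 13.0], 0.21)]
top spare [([388.0, -56.0, 14.0], 0.75)]
top fixture [([580.0, -47.0, 61.0], 0.74), ([510.0, -157.0, 53.0], 0.73), ([568.0, -100.0, 49.0], 0.59)]
top micrometer [([413.0, -210.0, 15.0], 0.7)]
top spray [([499.0, 174.0, 176.0], 0.68)]
scene catch_top [([517.0, -155.0, 57.0], 0.57)]
scene push_edge [([587.0, -160.0, 46.0], 0.56)]
scene next_notch [([579.0, -158.0, 45.0], 0.7)]
scene nest [([582.0, -155.0, 47.0], 0.85)]
scene flange [([840.0, -54.0, 15.0], 0.88), ([590.0, -53.0, 61.0], 0.63)]
scene gauge [([654.0, 32.0, 149.0], 0.92)]
scene spare [([400.0, -54.0, 12.0], 0.88)]
scene fixture [([618.0, -116.0, 45.0], 0.94)]
scene micrometer [([413.0, -210.0, 9.0], 0.63)]
scene spray [([529.0, 166.0, 110.0], 0.98), ([618.0, -112.0, 45.0], 0.5)]
```

View pics/top1.png

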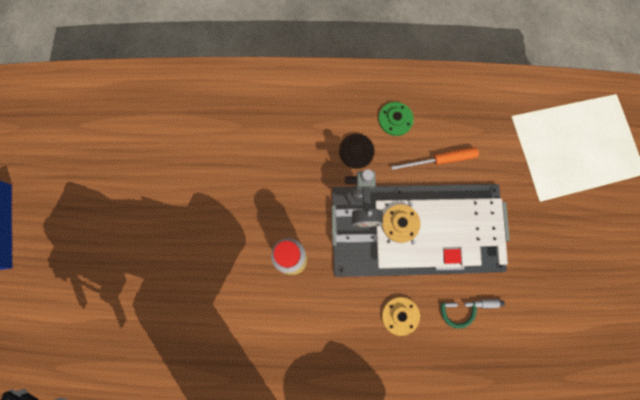

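View pics/scene1.png

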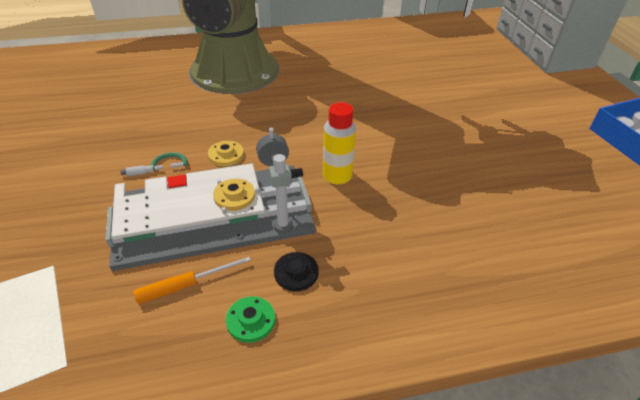

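The top view shows the red catch at (453,256), the flange in its nest at (402,223), the gauge at (365,200) and the spray can at (288,255). The rails are nearly along world y. The green and black look-alikes lie on the far side. Next I'll measure the catch and the fixture yaw precisely.

```bash
cat >> h.py <<'E'
def rays(p,uv):
    K=np.array([[p['fx'],0,p['cx']],[0,p['fy'],p['cy']],[0,0,1.]])
    u=cv2.undistortPoints(np.asarray(uv,float).reshape(-1,1,2),K,np.array([p['k1'],0,0,0,0.]))[:,0]
    return np.c_[u,np.ones(len(u))]
def toplane(p,uv,z,T=None):   # T: camera->world
    T=np.linalg.inv(p['extrinsics']) if T is None else T
    d=rays(p,uv)@T[:3,:3].T; o=T[:3,3]
    return o+d*((z-o[2])/d[:,2])[:,None]
def wristT(p,s):
    from scipy.spatial.transform import Rotation as R
    W=np.eye(4); W[:3,:3]=R.from_euler('xyz',s['eef_rot']).as_matrix(); W[:3,3]=s['eef_pos']
    return W@p['hand_eye']
def red(p):
    a=p['pixels'].astype(int); return (a[:,:,0]>150)&(a[:,:,1]<70)&(a[:,:,2]<70)
def white(p):
    a=p['pixels'].astype(int); return (a.min(2)>150)&(a.max(2)-a.min(2)<50)
def rect(p,m,z,box,T=None):
    b=np.zeros_like(m); x0,y0,x1,y1=box; b[y0:y1,x0:x1]=m[y0:y1,x0:x1]
    n,l,st,_=cv2.connectedComponentsWithStats(b.astype(np.uint8)); k=1+st[1:,4].argmax()
    v,u=np.nonzero(l==k); w=toplane(p,np.c_[u,v],z,T)[:,:2].astype(np.float32)
    return cv2.minAreaRect(w), w
E
python3 - <<'E'
from h import *
p=manip.camera('top')
r,_=rect(p,red(p),52,(420,230,490,280)); print('catch',r)
r,_=rect(p,white(p),48,(330,180,515,285)); print('slide',r)
p=manip.camera('scene')
r,_=rect(p,red(p),52,(150,165,200,195)); print('catch scene',r)
E
```

```text
catch ((512.2802734375, -155.99024963378906), (24.77086067199707, 33.9638786315918), 0.5189670920372009)
slide ((558.5037231445312, -137.03814697265625), (146.86378479003906, 272.9286804199219), 1.9413931369781494)
catch scene ((515.5718383789062, -157.31785583496094), (32.40398025512695, 33.03931427001953), 0.1783551573753357)
```

```bash
python3 -m crank '[{"offset":[0.03,-0.04,0.0],"spin":-7},{"offset":[0.06,-0.075,0.02],"spin":-14},{"offset":[0.08,-0.115,0.03],"spin":-21},{"offset":[0.1,-0.155,0.03],"spin":-28},{"offset":[0.12,-0.195,0.03],"spin":-35},{"offset":[0.14,-0.235,0.03],"spin":-42},{"offset":[0.155,-0.275,0.03],"spin":-49},{"offset":[0.17,-0.315,0.03],"spin":-56}]' 0 10
```

```text
clock: 1.87
eef_pos: [368.6, 220.2, 235.6]
eef_rot: [3.141, -0.0, 1.768]
wrist_force: [1.5, 0.5, 0.6]
finger_gap: 44.4
```

```bash
python3 -m crank '[{"offset":[0.02,-0.04,0.0],"spin":-3},{"offset":[0.035,-0.08,0.0],"spin":-6},{"offset":[0.05,-0.12,0.0],"spin":-9},{"offset":[0.065,-0.16,0.0],"spin":-9.8},{"offset":[0.08,-0.2,0.0],"spin":-9.8},{"offset":[0.095,-0.24,0.0],"spin":-9.8},{"offset":[0.11,-0.28,0.0],"spin":-9.8},{"offset":[0.12,-0.32,0.0],"spin":-9.8}]' 0 10
python3 -m crank '[{"offset":[0.005,-0.025,-0.02],"spin":0},{"offset":[0.01,-0.04,-0.04],"spin":0},{"offset":[0.01,-0.05,-0.06],"spin":0},{"offset":[0.01,-0.055,-0.08],"spin":0},{"offset":[0.01,-0.056,-0.09],"spin":0},{"offset":[0.01,-0.056,-0.09],"spin":0},{"offset":[0.01,-0.056,-0.09],"spin":0},{"offset":[0.01,-0.056,-0.09],"spin":0}]'
python3 - <<'E'
from h import *
s=manip.read_state(); p=manip.camera('wrist'); save(p,'w1.png')
print(s['eef_pos'],s['eef_rot'],s['wrist_force'])
T=wristT(p,s); print(np.round(T,2))
r,_=rect(p,red(p),52,(0,0,640,400),T); print('catch',r)
E
```

```text
clock: 2.53
eef_pos: [486.2, -91.6, 235.7]
eef_rot: [3.141, -0.0, 1.596]
wrist_force: [0.8, 1.3, 0.8]
finger_gap: 0.5
clock: 3.2
eef_pos: [496.8, -147.4, 147.1]
eef_rot: [3.139, 0.001, 1.597]
wrist_force: [-0.2, 0.2, 1.1]
finger_gap: 0.3
[ 496.8434291  -147.37369068  147.06617408] [3.13876782e+00 5.78119616e-04 1.59699090e+00] [-0.24000694  0.18016479  1.14407911]
[[ 1.0000e+00  2.0000e-02  1.0000e-02  4.9417e+02]
 [ 3.0000e-02 -9.6000e-01 -2.6000e-01 -7.2010e+01]
 [ 0.0000e+00  2.6000e-01 -9.7000e-01  3.2568e+02]
 [ 0.0000e+00  0.0000e+00  0.0000e+00  1.0000e+00]]
catch ((511.6275939941406, -157.356201171875), (29.089345932006836, 35.04523849487305), 1.4221813678741455)
```

View pics/w1.png

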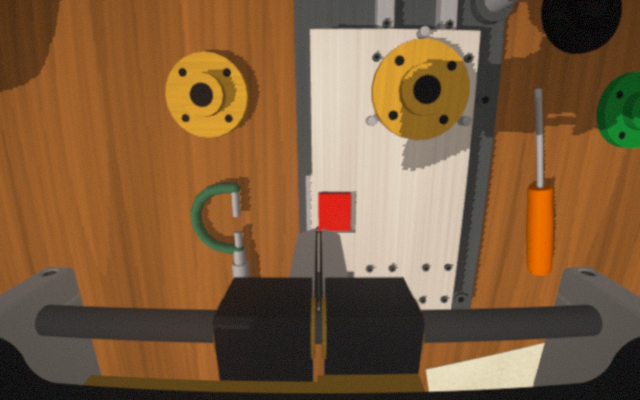

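The catch shows red at (335,211), with the notch visible around it. The wrist, top and scene views agree to about 4 mm: catch at about (511.6, -157.4), fixture yaw about 1.5°. I'll descend to just above the catch.

```bash
python3 -m crank '[{"offset":[0.004,-0.003,-0.02],"spin":0},{"offset":[0.008,-0.006,-0.04],"spin":0},{"offset":[0.012,-0.009,-0.06],"spin":0},{"offset":[0.014,-0.01,-0.075],"spin":0},{"offset":[0.014,-0.01,-0.082],"spin":0},{"offset":[0.014,-0.01,-0.085],"spin":0},{"offset":[0.014,-0.01,-0.087],"spin":0},{"offset":[0.014,-0.01,-0.087],"spin":0}]'
python3 - <<'E'
from h import *
s=manip.read_state(); print(s['eef_pos'],s['wrist_force'])
p=manip.camera('wrist'); save(p,'w2.png')
E
```

```text
clock: 3.92
eef_pos: [511.2, -157.3, 60.9]
eef_rot: [3.137, 0.001, 1.597]
wrist_force: [-0.2, 0.5, -0.0]
finger_gap: 0.2
[ 511.1773515  -157.32311122   60.90178927] [-0.16555232  0.45047033 -0.02429208]
```

View pics/w2.png

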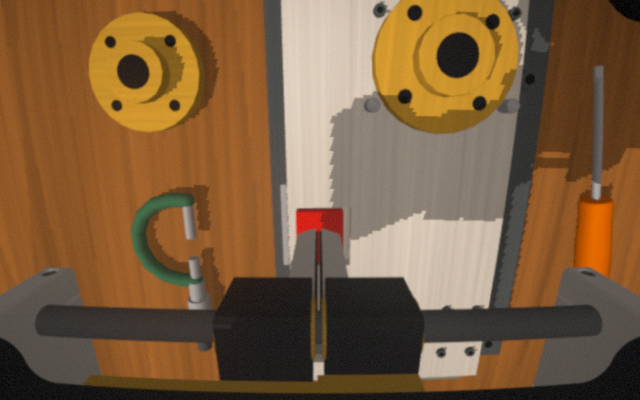

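The fingertips are centred on the red cap at (320,222). Pressing down to z of about 36.

```bash
python3 -m crank '[{"offset":[-0.001,0,-0.005],"spin":0},{"offset":[-0.001,0,-0.01],"spin":0},{"offset":[-0.001,0,-0.014],"spin":0},{"offset":[-0.001,0,-0.018],"spin":0},{"offset":[-0.001,0,-0.022],"spin":0},{"offset":[-0.001,0,-0.025],"spin":0},{"offset":[-0.001,0,-0.025],"spin":0},{"offset":[-0.001,0,-0.025],"spin":0}]'
```

```text
clock: 4.63
eef_pos: [510.6, -157.5, 36.2]
eef_rot: [3.136, 0.001, 1.597]
wrist_force: [-0.6, 0.1, 7.1]
finger_gap: 0.3
```

7 N matches about 15 mm of press. Pushing along the rails.

```bash
python3 -m crank '[{"offset":[0,0.005,0],"spin":0},{"offset":[0,0.01,0],"spin":0},{"offset":[-0.0005,0.014,0],"spin":0},{"offset":[-0.0005,0.018,0],"spin":0},{"offset":[-0.0005,0.022,0],"spin":0},{"offset":[-0.001,0.026,0],"spin":0},{"offset":[-0.001,0.03,0],"spin":0},{"offset":[-0.001,0.034,0],"spin":0}]'
python3 - <<'E'
from h import *
s=manip.read_state(); p=manip.camera('wrist'); save(p,'w3.png'); print(s['eef_pos'],s['wrist_force'])
E
```

```text
clock: 5.3
eef_pos: [510.1, -124.3, 36.6]
eef_rot: [3.135, 0.003, 1.597]
wrist_force: [-0.6, -6.0, 3.4]
finger_gap: 0.5
[ 510.13708425 -124.29526223   36.58947515] [-0.62772006 -6.04738387  3.39566407]
```

View pics/w3.png

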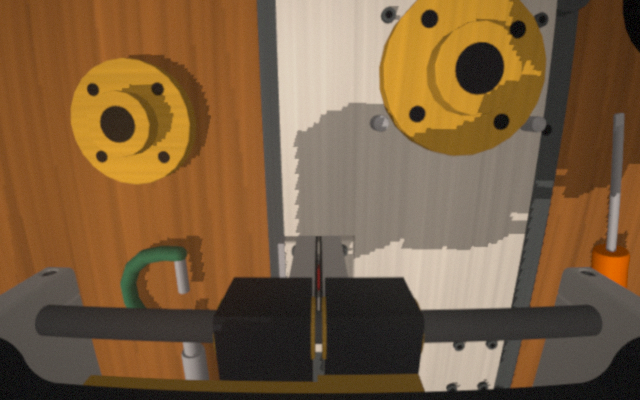

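The finger is against the notch wall at (320,237) and the slide has moved, with the flange still in its nest between the pins. Continuing.

```bash
python3 -m crank '[{"offset":[0,0.006,0],"spin":0},{"offset":[-0.0005,0.012,0],"spin":0},{"offset":[-0.0005,0.018,0],"spin":0},{"offset":[-0.0005,0.024,0],"spin":0},{"offset":[-0.001,0.03,0],"spin":0},{"offset":[-0.001,0.036,0],"spin":0},{"offset":[-0.0015,0.042,0],"spin":0},{"offset":[-0.0015,0.048,0],"spin":0}]'
python3 -m crank '[{"offset":[0,0.001,0],"spin":0},{"offset":[0,0.002,0],"spin":0},{"offset":[0,0.003,0],"spin":0},{"offset":[0,0.004,0],"spin":0},{"offset":[0,0.005,0],"spin":0},{"offset":[0,0.006,0],"spin":0},{"offset":[0,0.007,0],"spin":0},{"offset":[0,0.007,0],"spin":0}]'
```

```text
clock: 6.02
eef_pos: [508.5, -76.0, 36.4]
eef_rot: [3.135, 0.004, 1.597]
wrist_force: [-2.3, -6.2, 4.3]
finger_gap: 0.8
clock: 6.68
eef_pos: [508.2, -69.6, 36.2]
eef_rot: [3.136, 0.004, 1.597]
wrist_force: [-0.8, -4.6, 4.3]
finger_gap: 0.6
```

```bash
python3 -m crank '[{"offset":[0,0.0005,0],"spin":0},{"offset":[0,0.001,0],"spin":0},{"offset":[0,0.0015,0],"spin":0},{"offset":[0,0.002,0],"spin":0},{"offset":[0,0.0025,0],"spin":0},{"offset":[0,0.003,0],"spin":0},{"offset":[0,0.003,0],"spin":0},{"offset":[0,0.003,0],"spin":0}]'
python3 - <<'E'
from h import *
for c in ('top','scene','wrist'):
    s=manip.read_state(); p=manip.camera(c); save(p,c+'4.png'); print(c,red(p)[150:].sum())
    if c=='scene': cv2.imwrite('pics/sc4.png',cv2.resize(p['pixels'][100:280,90:330,::-1],None,fx=3,fy=3))
    if c=='top': print(rect(p,red(p),52,(420,230,490,280))[0] if red(p)[230:280,420:490].any() else None)
E
```

```text
clock: 7.35
eef_pos: [508.1, -66.4, 36.1]
eef_rot: [3.136, 0.004, 1.597]
wrist_force: [0.1, -0.3, 0.4]
finger_gap: 0.7
top 413
None
scene 180
wrist 173
```

View pics/sc4.png

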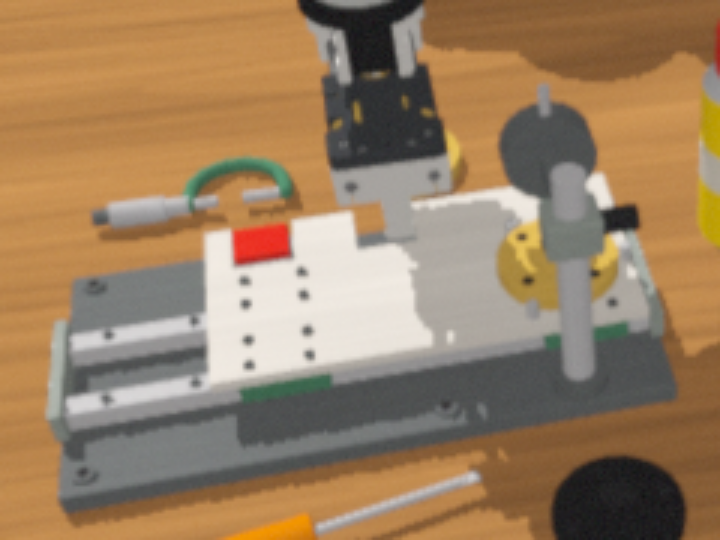

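The catch has sprung up in the second notch, red at (262,243) in the crop, and the push force has dropped to about 0. The flange is under the gauge. Backing off the wall and lifting out.

```bash
python3 -m crank '[{"offset":[-0.001,-0.004,0],"spin":0},{"offset":[-0.002,-0.009,0],"spin":0},{"offset":[-0.002,-0.01,0],"spin":0},{"offset":[-0.002,-0.01,0.005],"spin":0},{"offset":[-0.002,-0.01,0.012],"spin":0},{"offset":[-0.002,-0.01,0.022],"spin":0},{"offset":[-0.002,-0.01,0.037],"spin":0},{"offset":[-0.002,-0.01,0.05],"spin":0}]'
python3 -m crank '[{"offset":[-0.005,-0.005,0.02],"spin":0},{"offset":[-0.015,-0.02,0.04],"spin":0},{"offset":[-0.03,-0.04,0.06],"spin":0},{"offset":[-0.05,-0.06,0.08],"spin":0},{"offset":[-0.07,-0.08,0.1],"spin":0},{"offset":[-0.09,-0.09,0.11],"spin":0},{"offset":[-0.1,-0.1,0.12],"spin":0},{"offset":[-0.1,-0.1,0.12],"spin":0}]'
python3 - <<'E'
from h import *
p=manip.camera('scene'); save(p,'s5.png'); print(rect(p,red(p),52,(150,165,200,195))[0])
for n in ('flange','spare','micrometer','spray','gauge'):
    print(n,[(np.round(d['location']).tolist(),round(d['conf'],2)) for d in manip.search_frame(p,n)[:2]])
s=manip.read_state(); p=manip.camera('wrist'); save(p,'w5.png'); T=wristT(p,s)
try: print(rect(p,red(p),52,(0,0,640,400),T)[0])
except Exception as e: print(e)
p=manip.camera('top'); cv2.imwrite('pics/t5.png',cv2.resize(p['pixels'][90:340,250:550,::-1],None,fx=2.2,fy=2.2))
E
```

```text
clock: 8.17
eef_pos: [506.3, -76.3, 87.8]
eef_rot: [3.136, 0.004, 1.597]
wrist_force: [0.9, 1.1, 0.2]
finger_gap: 0.6
clock: 8.83
eef_pos: [405.7, -177.8, 210.8]
eef_rot: [3.132, 0.006, 1.596]
wrist_force: [0.8, -0.3, -0.0]
finger_gap: 0.6
((515.2102661132812, -156.88650512695312), (31.170669555664062, 33.26702117919922), 3.028066635131836)
flange [([759.0, 35.0, 13.0], 0.94), ([838.0, -50.0, 14.0], 0.68)]
spare [([398.0, -54.0, 12.0], 0.72)]
micrometer [([413.0, -207.0, 11.0], 0.81)]
spray [([526.0, 168.0, 108.0], 0.8)]
gauge [([654.0, 30.0, 149.0], 0.9)]
((511.1061096191406, -157.55300903320312), (30.190473556518555, 33.81294250488281), 1.888778567314148)
```

View pics/s5.png

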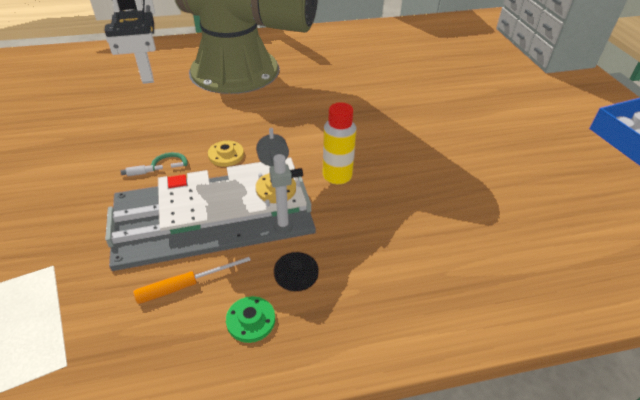

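View pics/w5.png

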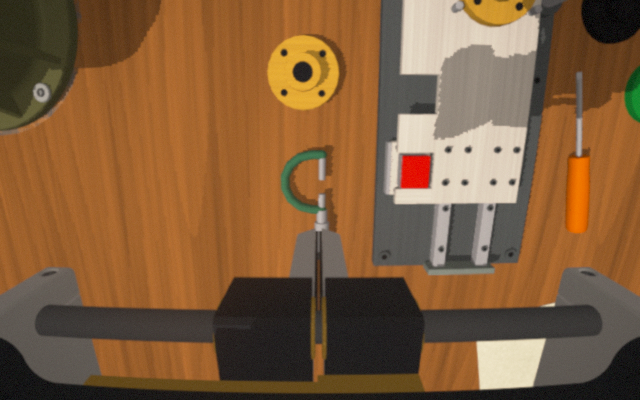

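Both pictures show the catch fully up inside the second notch (red at (177,181) in the scene view, (415,171) in the wrist view), the flange under the gauge, and the bystanders where they were. Handing in.

```bash
python3 -c "from cell import manip; print(manip.sign_off())"
```

```text
the job is handed in; nothing more can be done
None
```

The slide is locked in the measuring position with the flange under the gauge, and the job is handed in at about 9 s on the robot's clock.

I pressed the catch about 16 mm down with the shut fingertips (7 N). I then pushed the slide about 80 mm by the notch wall, at about 6 N, until the push force fell to zero. After that I backed off the wall and lifted clear.

**Last checks:**
- **Catch:** it is up in the second notch. In the oblique scene view its top shows at the same place and size as before the move, to within about 1 mm.
- **Bystanders:** the spare flange, micrometer, spray can and gauge are within 3 mm of their first readings. The driver and the green and black look-alikes look unmoved in the picture.
- **Flange:** the network did not find it under the gauge and reported only look-alikes. That it is still in its nest rests on looking at the pictures.
- **Upward force:** while pushing, the wrist showed 3 to 4 N upwards, probably friction on the wall. It was gone once the catch sprang up.

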